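# Unclip the guards and unload the nests

### The job

Unload the work nests: take off every clip-on guard by squeezing its two side buttons together and lifting it straight up, and drape each guard over the horizontal rail, upright with a leg hanging on either side of the bar. Set every block from the nests upright on the floor of the shallow grey tray, let everything go, and leave the other things on the bench where they are.

Things in the scene. Friction and masses are not known exactly. Their poses are not given: they have to be found in the camera images.
- nest0: Fixed nest: grey base 90 x 70 x 8 mm (local x, y, z); in its middle an aluminium pedestal 26 x 64 mm, top 26 mm above the bench; at x = +-29.5 to 42 mm, |y| < 22 mm, a dark steel cheek 22 mm high, whose undercut lip (17.5 to 22 mm above the bench) holds a guard's tooth. Origin: centre of the underside, z up.
- guard0: Clip-on guard, loose aluminium inverted U, 0.12 kg, 59 mm high, 40 mm wide (y), open at both y ends; legs' inner faces at x = +-19 mm. On each x side a black sprung button, 26 mm wide, z = 33 to 51 mm, outer faces at x = +-33 mm (66 mm apart; 54 mm pressed). Origin: between the leg bottoms, z up; when latched, 8 mm above the origin of the nest of its number, axes parallel. May be absent.
- guard0_under (a point): Centre of the underside of guard0's top plate (54 mm above the guard's origin), which rests on the bar when the guard hangs; 54 mm of free height below it. To unlatch: press both buttons fully in and keep them in while the guard rises 25 mm; the pressed teeth clear the nest's lips by 2.5 mm a side.
- guard0_front (a joint): Travel of guard0's button on its -x side, m: 0 out (latched), 0.006 fully in (free). Spring: 4 N to start, 7 N at the stop. A tooth below the button (z = 3 to 8 mm on the guard, out to 33 mm from its middle) moves in with it.
- guard0_back (a joint): Travel of guard0's button on its +x side, m: 0 out (latched), 0.006 fully in (free). Spring: 4 N to start, 7 N at the stop. A tooth below the button (z = 3 to 8 mm on the guard, out to 33 mm from its middle) moves in with it.
- block0: Locating block of dark phenolic with steel jaw, spring clip and grey knob, 24 to 26 mm wide (x), 64 mm long (y), sides 16 mm high, knob top 29 mm high at y = +19 mm; 0.05 kg. Origin: centre of the underside, z up. It stands on the pedestal of the nest of its number, under the guard if there is one; take it across its width, fingers above the cheeks. May be absent.
- nest1: Fixed nest: grey base 90 x 70 x 8 mm (local x, y, z); in its middle an aluminium pedestal 26 x 64 mm, top 26 mm above the bench; at x = +-29.5 to 42 mm, |y| < 22 mm, a dark steel cheek 22 mm high, whose undercut lip (17.5 to 22 mm above the bench) holds a guard's tooth. Origin: centre of the underside, z up.
- guard1: Clip-on guard, loose aluminium inverted U, 0.12 kg, 59 mm high, 40 mm wide (y), open at both y ends; legs' inner faces at x = +-19 mm. On each x side a black sprung button, 26 mm wide, z = 33 to 51 mm, outer faces at x = +-33 mm (66 mm apart; 54 mm pressed). Origin: between the leg bottoms, z up; when latched, 8 mm above the origin of the nest of its number, axes parallel. May be absent.
- guard1_under (a point): Centre of the underside of guard1's top plate (54 mm above the guard's origin), which rests on the bar when the guard hangs; 54 mm of free height below it. To unlatch: press both buttons fully in and keep them in while the guard rises 25 mm; the pressed teeth clear the nest's lips by 2.5 mm a side.
- guard1_front (a joint): Travel of guard1's button on its -x side, m: 0 out (latched), 0.006 fully in (free). Spring: 4 N to start, 7 N at the stop. A tooth below the button (z = 3 to 8 mm on the guard, out to 33 mm from its middle) moves in with it.
- guard1_back (a joint): Travel of guard1's button on its +x side, m: 0 out (latched), 0.006 fully in (free). Spring: 4 N to start, 7 N at the stop. A tooth below the button (z = 3 to 8 mm on the guard, out to 33 mm from its middle) moves in with it.
- block1: Locating block of dark phenolic with steel jaw, spring clip and grey knob, 24 to 26 mm wide (x), 64 mm long (y), sides 16 mm high, knob top 29 mm high at y = +19 mm; 0.05 kg. Origin: centre of the underside, z up. It stands on the pedestal of the nest of its number, under the guard if there is one; take it across its width, fingers above the cheeks. May be absent.
- nest2: Fixed nest: grey base 90 x 70 x 8 mm (local x, y, z); in its middle an aluminium pedestal 26 x 64 mm, top 26 mm above the bench; at x = +-29.5 to 42 mm, |y| < 22 mm, a dark steel cheek 22 mm high, whose undercut lip (17.5 to 22 mm above the bench) holds a guard's tooth. Origin: centre of the underside, z up.
- guard2: Clip-on guard, loose aluminium inverted U, 0.12 kg, 59 mm high, 40 mm wide (y), open at both y ends; legs' inner faces at x = +-19 mm. On each x side a black sprung button, 26 mm wide, z = 33 to 51 mm, outer faces at x = +-33 mm (66 mm apart; 54 mm pressed). Origin: between the leg bottoms, z up; when latched, 8 mm above the origin of the nest of its number, axes parallel. May be absent.
- guard2_under (a point): Centre of the underside of guard2's top plate (54 mm above the guard's origin), which rests on the bar when the guard hangs; 54 mm of free height below it. To unlatch: press both buttons fully in and keep them in while the guard rises 25 mm; the pressed teeth clear the nest's lips by 2.5 mm a side.
- guard2_front (a joint): Travel of guard2's button on its -x side, m: 0 out (latched), 0.006 fully in (free). Spring: 4 N to start, 7 N at the stop. A tooth below the button (z = 3 to 8 mm on the guard, out to 33 mm from its middle) moves in with it.
- guard2_back (a joint): Travel of guard2's button on its +x side, m: 0 out (latched), 0.006 fully in (free). Spring: 4 N to start, 7 N at the stop. A tooth below the button (z = 3 to 8 mm on the guard, out to 33 mm from its middle) moves in with it.
- block2: Locating block of dark phenolic with steel jaw, spring clip and grey knob, 24 to 26 mm wide (x), 64 mm long (y), sides 16 mm high, knob top 29 mm high at y = +19 mm; 0.05 kg. Origin: centre of the underside, z up. It stands on the pedestal of the nest of its number, under the guard if there is one; take it across its width, fingers above the cheeks. May be absent.
- rail_mid (a point): Fixed hanging rail: a horizontal round steel bar, 18 mm in diameter, on two upright end posts. This point is the middle of the bar, on its axis, 130 mm above the bench; y runs along the bar, free for 100 mm either way.
- tray: Loose shallow grey tray, 130 x 240 x 28 mm outside (x, y, z), 4 mm walls, floor 11 mm above its underside, 0.7 kg; origin: centre of the underside, z up.
- tray_in (a point): Centre of the tray's inner floor; the inside spans +-61 mm in x and +-116 mm in y.
- spare_block_a: Bystander: locating block with a cream knob, 24 x 59 x 27 mm, on the bench to the right. Origin: centre of the underside.
- housing: Bystander: cast aluminium housing half, 60 x 110 x 28 mm, at the back left. Origin: centre of the underside.
- cap_a: Bystander: red thread cap, 33 mm across, 14 mm high, in the middle of the nests. Origin: centre of the underside.
Mind the look-alikes: they are no part of the job. Leave any green look-alike of the block1 alone.

How it is judged (in metres and radians):
At the end, for the whole second after the job is handed in: Each guard hangs upright (0.35 rad) on the rail, top plate on the bar (within 14 mm sideways, 115 mm of its middle, 3 to 16 mm above its axis, aligned to 0.45 rad). Each block stands upright (0.2 rad) on the tray floor, inside the walls. The tray lies flat on the bench. All at rest (x of guard0_under in the frame of rail_mid between -0.014 and 0.014 m and y of guard0_under in the frame of rail_mid between -0.115 and 0.115 m and z of guard0_under in the frame of rail_mid between 0.003 and 0.016 m and angle between each of guard0, guard1, guard2's own z axis and vertical below 0.35 rad and angle between the y axis of each of guard0, guard1, guard2 and the y axis of rail_mid, either way round below 0.45 rad and linear speed of each of guard0, block0, guard1, block1, guard2, block2 below 0.03 m/s and x of block0 in the frame of tray_in between -0.058 and 0.058 m and y of block0 in the frame of tray_in between -0.113 and 0.113 m and z of block0 in the frame of tray_in between -0.005 and 0.008 m and angle between each of block0, block1, block2's own z axis and vertical below 0.2 rad and x of guard1_under in the frame of rail_mid between -0.014 and 0.014 m and y of guard1_under in the frame of rail_mid between -0.115 and 0.115 m and z of guard1_under in the frame of rail_mid between 0.003 and 0.016 m and x of block1 in the frame of tray_in between -0.058 and 0.058 m and y of block1 in the frame of tray_in between -0.113 and 0.113 m and z of block1 in the frame of tray_in between -0.005 and 0.008 m and x of guard2_under in the frame of rail_mid between -0.014 and 0.014 m and y of guard2_under in the frame of rail_mid between -0.115 and 0.115 m and z of guard2_under in the frame of rail_mid between 0.003 and 0.016 m and x of block2 in the frame of tray_in between -0.058 and 0.058 m and y of block2 in the frame of tray_in between -0.113 and 0.113 m and z of block2 in the frame of tray_in between -0.005 and 0.008 m and height (world z) of tray below 0.008 m and angle between tray's own z axis and vertical below 0.1 rad); the robot touches nothing.
It fails at once if spare_block_a is moved more than 40 mm (distance of spare_block_a from where it was at the start of the episode above 0.04 m).
It fails at once if housing is moved more than 40 mm (distance of housing from where it was at the start of the episode above 0.04 m).
It fails at once if cap_a is moved more than 40 mm (distance of cap_a from where it was at the start of the episode above 0.04 m).
Of guard0, guard1, guard2 only 2 to 3 are there at a start; the rules pass over those that are not, and their reading is None.
Of block0, block1, block2 only 2 to 3 are there at a start; the rules pass over those that are not, and their reading is None.
At some moment in a run one of tray may be knocked a few centimetres aside while the robot is not near it.
It also fails if it takes over 210 s, if anything falls off the work surface, if the arm or the gripper's body presses on something with over 40 N, if the wrist force passes 120 N, or if a joint passes its speed limit or range.

### The arm

A 6-joint arm with a two-finger parallel gripper is mounted at the origin on a cart in front of the work surface, level with it; the furniture and walls round the work are solid. World frame = base frame: x ahead of the robot, y to its left, z up, the work surface at z = 0. Lengths are in mm, angles in rad, forces in N, time in s.
With the tool pointing down it reaches from about 400 to 925 mm from the base axis. Payload 12.5 kg.
Tool frame: the origin (TCP) lies between the finger pads; the fingertips stand 19 mm ahead of it and the grasp point (between the pads) is the TCP (env.tips_ahead is the distance from the TCP to the fingertips, in mm); z points along the fingers, y is the line along which they close (so a half turn about z gives the same grasp; the last joint's range is limited). The gripper opens to 95 mm and grips with 3 to 60 N. Pads are 20 mm wide; open, the fingers measure 119 mm over their backs; the gripper's body (75 mm by 180 mm) begins 59 mm behind the grasp point.
Start: joints at [-1.363, 0.491, 1.559, -0, 1.092, -0.106], TCP at [192.945, -594.489, 233.661] pointing down, gripper open.
Joint ranges: [-3.1, 3.1], [-0.84, 2.19], [0.05, 2.79], [-1.13, 4.28], [0.06, 2.93], [-2.69, 2.69]. Speed limits (rad/s): [2.22, 2.22, 2.79, 3.14, 3.14, 3.14].

### API

Orientations are given as [roll, pitch, yaw] about the fixed x, y, z axes, in that order (R = Rz(yaw) Ry(pitch) Rx(roll)).
In Python, from cell import env gives the robot as it stands.
- The arm moves only by the shell command python3 -m crank 'ROWS'. ROWS is JSON, a list of rows, each a list of 5 numbers: the shift along the tool's x, y, z in mm, then the turn about the tool's z in degrees, then the finger opening in mm, from 0 to 95.1. In form: [[dx, dy, dz, yaw, grip], ...]. A call has 1 to 10 rows; each row is the pose to reach, as a shift and turn from the pose commanded when the call began, along the tool's axes at that moment; what a row does not reach only later rows make up. A row lasts 1/12 s, in which the tool goes at most 41.7 mm and 7.16 degrees, less where a joint would pass 70% of its speed; a pose out of reach is approached as far as the arm can. A call with a gripper value outside its range is refused whole. The fingers move at their own pace and stop on an object; the grip force is fixed at half the most. Time passes only in rows, so rows that repeat a pose let the fingers close. It gives the time, the measured TCP pose, the force, the opening and the grip force at its end, in the units of the state.
- env.state(): the state, without advancing time (a new reading comes with each control period).
- env.read_camera(name): name is "side" or "top"; returns a dict with "img" (480x640x3 uint8, blue, green, red), "K" (3x3 intrinsics, pixels), "k1" (the pictures are not rectified: a ray, as slopes to the right and down, at radius r is drawn at 1 + k1 r^2 times it, then the intrinsics apply), "pose" (4x4, takes a point from camera to world coordinates). Camera axes: x right, y down, z forward; pixel columns grow to the right and rows downward; lengths in mm; the calibration is good to about 2 mm. A picture is of the moment at which its call begins. There is no depth.
- env.job_done(): hands the job in; it is judged then, once.
The state is a dict: "t": time; "joints": joint angles; "qvel": joint speeds; "tau": joint torques, N m; "eef_pos": TCP position; "tcp_rot": TCP orientation; "ft_force": force on the tool from outside, world axes, zero at the start; "moment": the same for the moment, N m; "opening": opening from 0.0 (shut) to 1.0 (fully open); "grip_force": force on a finger pad.
Only numpy, scipy, OpenCV 4.12 (cv2) and the standard library are available. Lean on these libraries where they do the work, as an engineer would, in place of code of your own. Each camera call takes 0.05 s, during which the arm holds its last target. There are 200 camera calls.

## Working session

There is one attempt and no reset: what is moved stays moved. The work goes in short steps, Python scripts to look and compute and a shell command to move; the robot and the scene stay as the last step left them, time stands still between calls to the robot, and variables do not carry over. Pictures are saved under pics/ and viewed, at most 14 in all, crops included, and the job is handed in when it is done.

```bash
ls; mkdir -p pics; python3 - <<'E'
from cell import env
import cv2
print(env.state())
for n in("top","side"):
    c=env.read_camera(n); cv2.imwrite(f"pics/{n}0.png",c["img"]); print(n,c["K"],c["k1"],c["pose"])
E
```

```text
pics
{'t': 0.0, 'joints': array([-1.36258087e+00,  4.91545837e-01,  1.55945356e+00, -1.44396821e-05,
        1.09165626e+00, -1.05626321e-01]), 'qvel': array([ 0.00103554,  0.00064933,  0.00047666,  0.0020107 , -0.00079101,
        0.00037199]), 'tau': array([ 7.67478869e-04, -6.12658453e+01, -2.58187544e+01,  6.92743971e-02,
        4.81568731e-02, -9.43090026e-05]), 'eef_pos': array([ 192.90511706, -594.25938568,  233.06883663]), 'tcp_rot': array([-3.14053423e+00, -9.93370911e-05,  3.13848386e-01]), 'ft_force': array([ 0.18197854,  0.06323256, -0.4692894 ]), 'moment': array([-0.00346636,  0.04774121, -0.05034122]), 'grip_force': 0.0, 'opening': 0.9963806564630312}
top [[501.51923917   0.         316.83090423]
 [  0.         501.51923917 240.60260819]
 [  0.           0.           1.        ]] 0.024204018324032447 [[ 1.17986542e-02 -9.81508260e-01  1.91055823e-01  3.73788268e+02]
 [-9.99455749e-01 -1.74622353e-02 -2.79870842e-02 -3.22983938e+01]
 [ 3.08058161e-02 -1.90621631e-01 -9.81180104e-01  1.20218547e+03]
 [ 0.00000000e+00  0.00000000e+00  0.00000000e+00  1.00000000e+00]]
side [[602.98846647   0.         313.44784359]
 [  0.         602.98846647 239.74558048]
 [  0.           0.           1.        ]] -0.11228238336271737 [[ 6.31416156e-01 -3.93439567e-01  6.68220731e-01 -5.66233803e+02]
 [-7.75116802e-01 -3.45264774e-01  5.29137203e-01 -9.30174816e+02]
 [ 2.25295675e-02 -8.52054895e-01 -5.22967375e-01  9.76700661e+02]
 [ 0.00000000e+00  0.00000000e+00  0.00000000e+00  1.00000000e+00]]
```

View pics/top0.png

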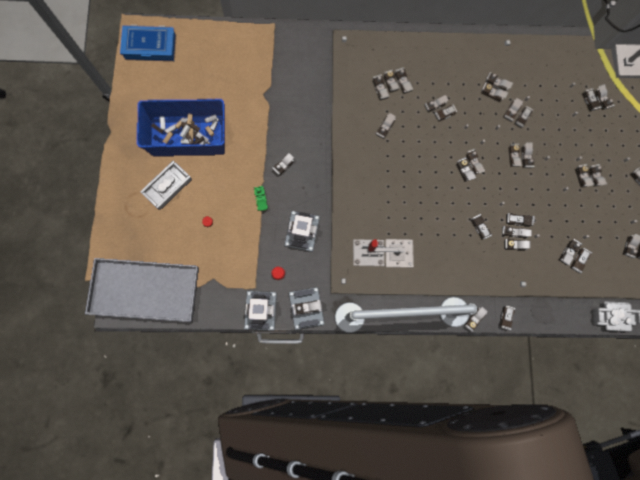

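View pics/side0.png

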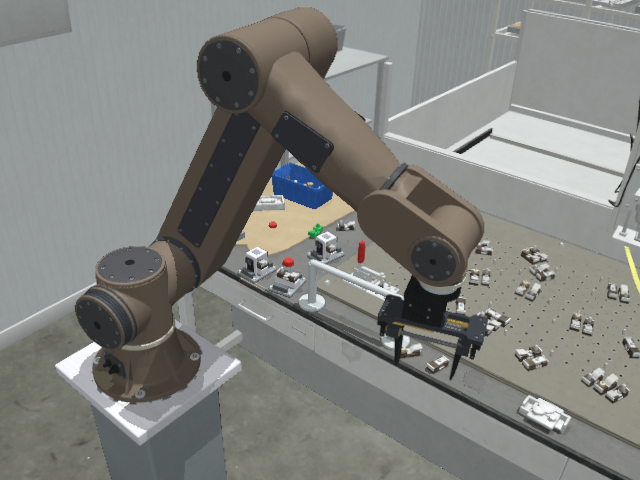

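Top view: up in the picture is +x and left is +y. Guarded nests are at (260,310) and (302,230), and an unguarded nest with a block is at (306,308). The rail runs (348,316)–(455,311), and the tray is at (143,291). The things that could be mistaken for a target are the green block (261,198), a loose block (283,163), red caps (278,272) and (207,221), and assorted blocks to the right. Next is a close crop.

```bash
python3 - <<'E'
import cv2,numpy as np
t=cv2.imread("pics/top0.png");s=cv2.imread("pics/side0.png")
a=cv2.resize(t[200:340,235:335],None,fx=4.2,fy=4.2,interpolation=cv2.INTER_CUBIC)
b=cv2.resize(s[215:310,225:350],(374,284),interpolation=cv2.INTER_CUBIC)
o=np.zeros((588,800,3),np.uint8);o[:588,:420]=a;o[:284,424:798]=b
c=cv2.resize(t[290:335,325:480],(374,108),interpolation=cv2.INTER_CUBIC);o[300:408,424:798]=c
cv2.imwrite("pics/crop1.png",o)
E
```

```text
(no output)
```

View pics/crop1.png

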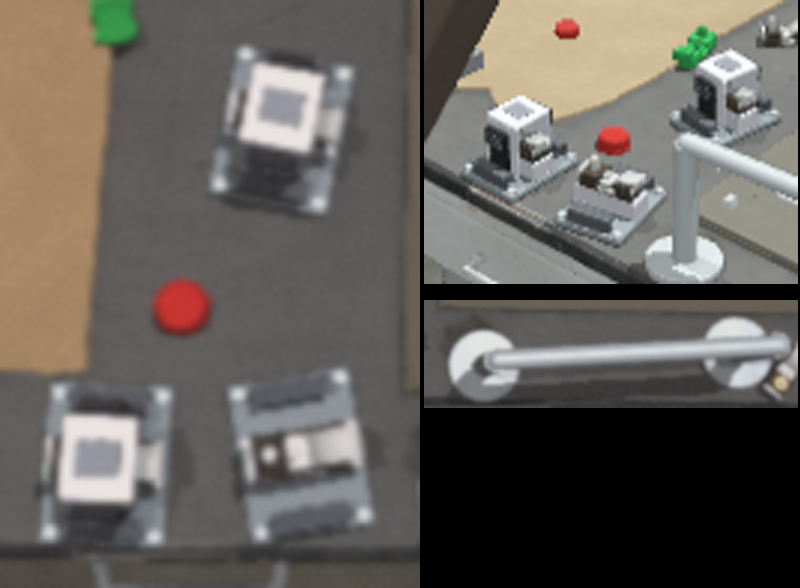

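All three nests have cheeks at the top and bottom of the picture, so local x is close to world x. The two guards have white tops, and all three nests seem to hold a dark block with a white jaw. The green block (261,198) is left alone. Next I measure.

```bash
cat > h.py <<'E'
import numpy as np,cv2
from cell import env
def ray(c,uv):
    K=c["K"];d=np.array([(uv[0]-K[0,2])/K[0,0],(uv[1]-K[1,2])/K[1,1]]);x=d.copy()
    for _ in range(20): x=d/(1+c["k1"]*(x@x))
    P=np.array(c["pose"]);return P[:3,3],P[:3,:3]@np.r_[x,1]
def onplane(c,uv,z):
    o,d=ray(c,uv);return o+d*(z-o[2])/d[2]
def proj(c,p):
    P=np.array(c["pose"]);q=P[:3,:3].T@(np.array(p,float)-P[:3,3]);x=q[:2]/q[2];x=x*(1+c["k1"]*(x@x))
    return x*[c["K"][0,0],c["K"][1,1]]+c["K"][:2,2]
def blob(mask,box,amin=15):
    m=np.zeros_like(mask);x0,y0,x1,y1=box;m[y0:y1,x0:x1]=mask[y0:y1,x0:x1]
    n,_,st,ce=cv2.connectedComponentsWithStats(m);i=1+np.argmax(st[1:,4]);return ce[i],st[i]
def delta(world,yaw=None):
    "shift in tool axes from the measured pose to a world TCP point"
    from scipy.spatial.transform import Rotation as R
    s=env.state();return R.from_euler("xyz",s["tcp_rot"]).as_matrix().T@(np.array(world)-s["eef_pos"]),s["tcp_rot"]
E
cat > m.py <<'E'
from h import *
c=env.read_camera("top");g=cv2.cvtColor(c["img"],cv2.COLOR_BGR2GRAY)
f=lambda p:(p[0]/4.2+235-.4,p[1]/4.2+200-.4)
N={"A":[(247,54),(344,74),(319,204),(218,185)],"B":[(61,392),(164,397),(155,536),(48,533)],"C":[(237,394),(340,377),(365,514),(262,532)]}
G={"A":[(252,62),(328,72),(312,152),(240,145)],"B":[(62,415),(137,418),(132,503),(57,497)]}
def rep(n,P):
    P=np.array(P);e=P[[0,1]].mean(0)-P[[3,2]].mean(0);r=P[[0,3]].mean(0)-P[[1,2]].mean(0)
    print(n,P.mean(0).round(1),"len x,y",np.linalg.norm(e).round(1),np.linalg.norm(r).round(1),"yaw deg from ex",np.degrees(np.arctan2(e[1],e[0])).round(1),"ey",np.degrees(np.arctan2(-r[0],r[1])).round(1))
for n in N: rep("nest"+n,[onplane(c,f(p),8) for p in N[n]])
for n in G: rep("guard"+n,[onplane(c,f(p),67) for p in G[n]])
# rail: bright line
bar=[]
for u in range(370,440,5):
    col=g[295:330,u].astype(float);w=np.clip(col-130,0,None)
    v=295+(w*np.arange(35)).sum()/w.sum();bar.append(onplane(c,(u,v),130+4))
bar=np.array(bar);k=np.polyfit(bar[:,1],bar[:,0],1);print("bar x=k0*y+k1",k,"res",np.abs(np.polyval(k,bar[:,1])-bar[:,0]).max())
for q in[(352.4,315),(474.6,309)]:print("bar end",onplane(c,q,130).round(1))
for q in[(349,317),(455,311.5)]:print("post base",onplane(c,q,3).round(1))
for q in[(92,262),(198,267),(192,322),(87,314)]:print("tray",onplane(c,q,28).round(1))
E
python3 m.py
```

```text
nestA [631.3 -29.4   8. ] len x,y 78.9 58.5 yaw deg from ex -10.4 ey -10.3
nestB [437.4  65.2   8. ] len x,y 77.9 58.7 yaw deg from ex -2.6 ey -1.4
nestC [444.5 -43.3   8. ] len x,y 78.0 58.7 yaw deg from ex 11.3 ey 10.3
guardA [630.6 -29.8  67. ] len x,y 46.8 41.1 yaw deg from ex -8.5 ey -5.6
guardB [437.3  65.9  67. ] len x,y 44.2 39.9 yaw deg from ex -1.4 ey -2.7
bar x=k0*y+k1 [-6.60139373e-02  4.15487364e+02] res 0.10995063901339108
bar end [ 423.2 -140.2  130. ]
bar end [ 439.7 -402.   130. ]
post base [ 424.2 -144.9    3. ]
post base [ 440.8 -398.4    3. ]
tray [542.5 456.1  28. ]
tray [534.5 211.8  28. ]
tray [407.4 218.1  28. ]
tray [422.9 455.5  28. ]
```

Sizes agree: screw pitch is 78 x 58.5, the guard top is 40 wide, the post spacing is 254 and the tray is 244 x 127. The bar middle is about (433,-271) with a yaw of about 3.8°. I start with guard A at (631,-29.5), yaw -10°.

```bash
cat > d.py <<'E'
import sys,numpy as np
from h import *
a=list(map(float,sys.argv[1:]));s=env.state()
for i in range(0,len(a),4):
    d,r=delta(a[i:i+3]);print("shift",d.round(1),"turn",round((np.degrees(r[2])-a[i+3]+180)%360-180,2))
print("t",round(s["t"],2),"pos",s["eef_pos"].round(1),"rot",np.degrees(s["tcp_rot"]).round(2),"F",s["ft_force"].round(1),"open",round(s["opening"]*95.1,1),"grip",round(s["grip_force"],1))
E
R='[300,-200,0,-31,95]'
python3 -m crank '[[300,-200,0,-31,95],[300,-200,0,-31,95],[300,-200,0,-31,95],[300,-200,0,-31,95],[300,-200,0,-31,95],[300,-200,0,-31,95],[300,-200,0,-31,95],[300,-200,0,-31,95],[300,-200,0,-31,95],[300,-200,0,-31,95]]'
python3 d.py 631 -29.5 150 80
```

```text
t: 0.98
eef_pos: [418.7, -308.0, 233.7]
tcp_rot: [-3.141, -0.001, 0.859]
ft_force: [1.1, -0.1, 0.9]
opening: 0.998
grip_force: 0.0
shift [349.5 -21.3  83.9] turn -30.8
t 0.98 pos [ 418.7 -308.   233.7] rot [-1.7999e+02 -4.0000e-02  4.9200e+01] F [ 1.1 -0.1  0.9] open 94.9 grip 0.0
```

```bash

python3 -m crank '[[349,-21,84,-31,95],[349,-21,84,-31,95],[349,-21,84,-31,95],[349,-21,84,-31,95],[349,-21,84,-31,95],[349,-21,84,-31,95],[349,-21,84,-31,95],[349,-21,84,-31,95],[349,-21,84,-31,95],[349,-21,84,-31,95]]' >/dev/null
python3 -m crank '[[0,0,0,0,95],[0,0,0,0,95],[0,0,0,0,95]]'>/dev/null
python3 d.py 631 -29.5 50 80
python3 - <<'E'
from h import *
c=env.read_camera("side");p=proj(c,[631,-29.5,100]);print(p)
u,v=p.astype(int);cv2.imwrite("pics/s1.png",cv2.resize(c["img"][max(0,v-60):v+60,max(0,u-80):u+80],(800,600),interpolation=cv2.INTER_CUBIC))
E
```

```text
shift [ 6.6  0.5 99.9] turn -0.1
t 2.07 pos [629.3 -35.9 149.9] rot [1.7999e+02 1.0000e-02 7.9900e+01] F [ 0.1 -0.5  0.7] open 94.8 grip 0.0
[326.67788988 227.57870485]
```

View pics/s1.png

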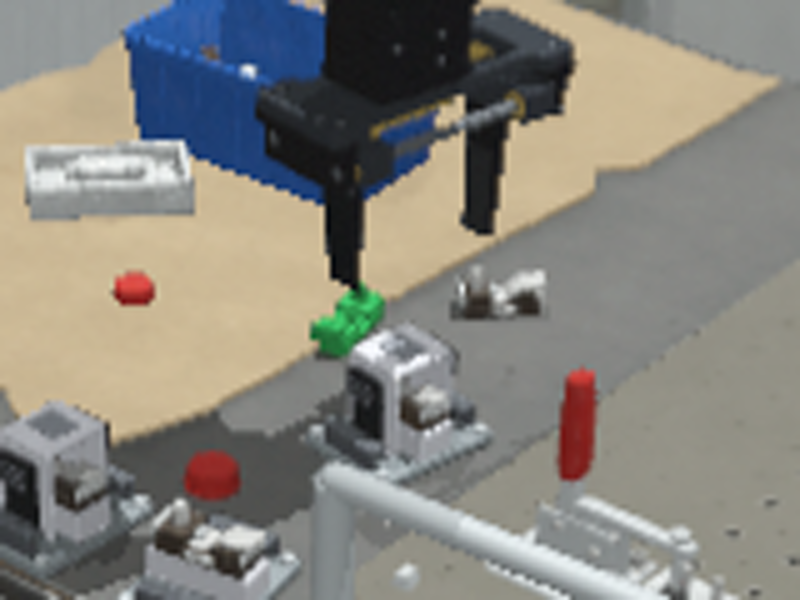

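The gripper is squarely above the guarded nest: fingertips at crop (345,280) and (480,230), guard at (400,370). Descending and squeezing.

```bash

python3 -m crank '[[7,0,40,0,95],[7,0,70,0,95],[7,0,90,0,95],[7,0,100,0,95],[7,0,100,0,95],[7,0,100,0,95],[7,0,100,0,85],[7,0,100,0,78],[7,0,100,0,72],[7,0,100,0,66]]' 
python3 -m crank '[[0,0,0,0,62],[0,0,0,0,58],[0,0,0,0,52],[0,0,0,0,45],[0,0,0,0,45],[0,0,0,0,45],[0,0,0,0,45],[0,0,0,0,45]]'
```

```text
t: 2.95
eef_pos: [631.3, -27.7, 50.5]
tcp_rot: [3.14, 0.0, 1.396]
ft_force: [-0.6, -0.2, -0.2]
opening: 0.776
grip_force: 0.0
t: 3.62
eef_pos: [631.3, -27.7, 50.7]
tcp_rot: [3.14, 0.0, 1.396]
ft_force: [-0.9, 0.7, 10.3]
opening: 0.548
grip_force: 30.0
```

```bash

python3 -m crank '[[0,0,-5,0,45],[0,0,-12,0,45],[0,0,-20,0,45],[0,0,-30,0,45],[0,0,-45,0,45],[0,0,-70,0,45],[0,0,-100,0,45],[0,0,-130,0,45],[0,0,-160,0,45],[0,0,-160,0,45]]' 
python3 d.py 429.5 -215 210 93.8
python3 - <<'E'
from h import *
c=env.read_camera("side");p=proj(c,[631,-29.5,130]);print(p)
u,v=p.astype(int);cv2.imwrite("pics/s2.png",cv2.resize(c["img"][max(0,v-60):v+60,max(0,u-80):u+80],(640,480),interpolation=cv2.INTER_CUBIC))
E
```

```text
t: 4.45
eef_pos: [632.8, -27.9, 216.4]
tcp_rot: [3.132, -0.0, 1.396]
ft_force: [0.2, -0.2, -1.0]
opening: 0.546
grip_force: 30.0
shift [-219.7 -167.7    4.9] turn -13.82
t 4.45 pos [632.8 -27.9 216.4] rot [ 1.7947e+02 -1.0000e-02  7.9980e+01] F [ 0.2 -0.2 -1. ] open 51.9 grip 30.0
[327.03430663 218.50620625]
```

View pics/s2.png

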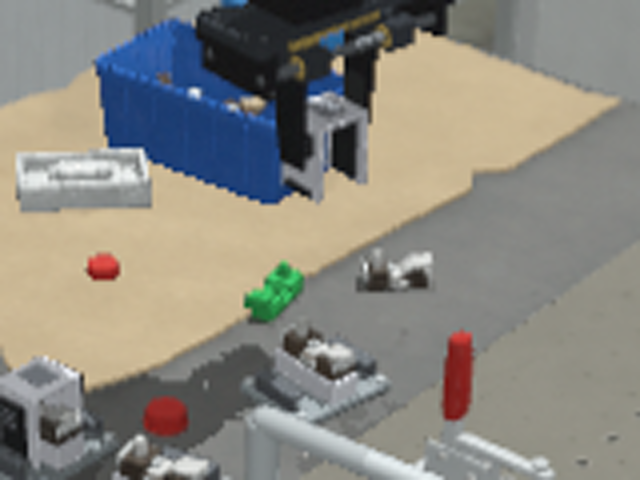

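Guard A is held upright at crop (335,150), and block A remains on its pedestal at (320,350). Next, to the rail.

```bash

python3 -m crank '[[-220,-168,0,-14,45],[-220,-168,0,-14,45],[-220,-168,0,-14,45],[-220,-168,0,-14,45],[-220,-168,0,-14,45],[-220,-168,0,-14,45],[-220,-168,0,-14,45],[-220,-168,0,-14,45],[-220,-168,0,-14,45],[-220,-168,0,-14,45]]' >/dev/null
python3 -m crank '[[0,0,0,0,45],[0,0,0,0,45],[0,0,0,0,45]]' >/dev/null
python3 d.py 429.7 -215 129 93.8
python3 - <<'E'
from h import *
c=env.read_camera("side");p=proj(c,[430,-215,150]);print(p)
u,v=p.astype(int);cv2.imwrite("pics/s3.png",cv2.resize(c["img"][max(0,v-60):v+60,max(0,u-80):u+80],(640,480),interpolation=cv2.INTER_CUBIC))
E
```

```text
shift [-0.8  1.9 80.4] turn 0.27
t 5.58 pos [ 427.8 -214.4  209.4] rot [-1.7999e+02 -1.0000e-02  9.4070e+01] F [-0.4 -0.1 -1.4] open 51.7 grip 30.0
[336.33758281 266.49035268]
```

View pics/s3.png

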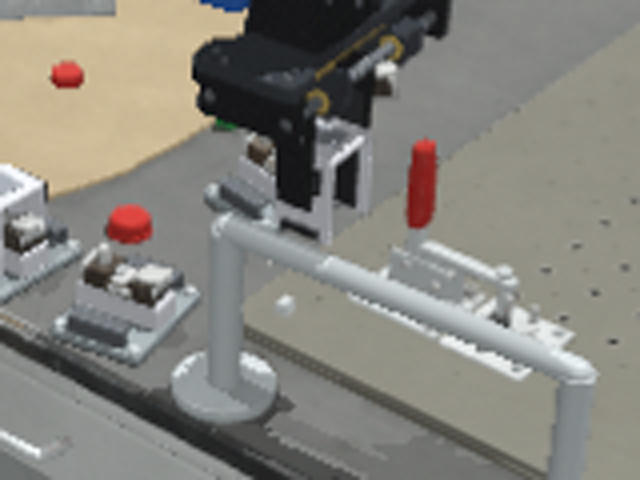

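The guard hangs above the bar near the post end, legs at crop (320,225) and the bar below at (320,265). Lowering, then opening slightly.

```bash

python3 -m crank '[[0,2,20,0,45],[0,2,40,0,45],[0,2,55,0,45],[0,2,68,0,45],[0,2,76,0,45],[0,2,81,0,45],[0,2,81,0,45],[0,2,81,0,45],[0,2,81,0,45]]'
python3 -m crank '[[0,0,0,0,52],[0,0,0,0,56],[0,0,0,0,60],[0,0,0,0,64],[0,0,0,0,68],[0,0,0,0,75],[0,0,0,0,85],[0,0,0,0,95],[0,0,0,0,95],[0,0,0,0,95]]'
python3 -m crank '[[0,0,-20,0,95],[0,0,-50,0,95],[0,0,-90,0,95],[0,0,-90,0,95],[0,0,-90,0,95]]' >/dev/null
python3 d.py 437 65.5 160 88 
python3 - <<'E'
from h import *
c=env.read_camera("side");p=proj(c,[430,-215,150])
u,v=p.astype(int);cv2.imwrite("pics/s4.png",cv2.resize(c["img"][max(0,v-60):v+60,max(0,u-80):u+80],(640,480),interpolation=cv2.INTER_CUBIC))
E
```

```text
t: 6.38
eef_pos: [429.5, -215.0, 129.1]
tcp_rot: [3.141, 0.001, 1.64]
ft_force: [0.2, -0.1, -0.3]
opening: 0.545
grip_force: 30.0
t: 7.22
eef_pos: [429.3, -215.0, 128.7]
tcp_rot: [3.142, 0.0, 1.64]
ft_force: [0.6, 0.1, -0.2]
opening: 0.978
grip_force: 0.0
shift [279.8  26.5  59.6] turn 5.98
t 7.63 pos [ 429.8 -215.3  220.3] rot [1.7981e+02 1.6000e-01 9.3980e+01] F [-0.5  0.1 -0.6] open 94.9 grip 0.0
```

View pics/s4.png

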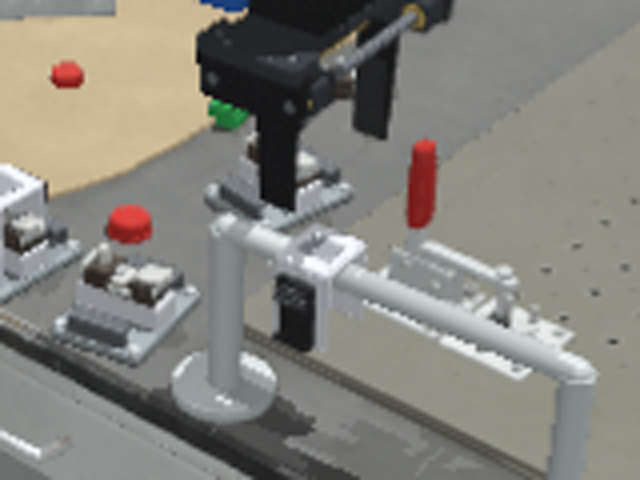

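Guard A hangs upright on the bar at crop (315,280). Guard B is next.

```bash

python3 -m crank '[[280,26,0,6,95],[280,26,0,6,95],[280,26,0,6,95],[280,26,0,6,95],[280,26,0,6,95],[280,26,0,6,95],[280,26,0,6,95],[280,26,60,6,95],[280,26,60,6,95],[280,26,60,6,95]]' >/dev/null
python3 -m crank '[[0,0,0,0,95],[0,0,0,0,95],[0,0,0,0,95]]' >/dev/null
python3 d.py 437.2 65.5 50 88
```

```text
shift [ -0.3   0.8 109.4] turn -0.07
t 8.77 pos [436.3  65.8 159.4] rot [179.92   0.    87.93] F [-0.5  0.2 -0.2] open 95.2 grip 0.0
```

```bash

python3 -m crank '[[0,1,40,0,95],[0,1,75,0,95],[0,1,95,0,95],[0,1,109,0,95],[0,1,109,0,95],[0,1,109,0,95],[0,1,109,0,85],[0,1,109,0,78],[0,1,109,0,72],[0,1,109,0,66]]' 
python3 -m crank '[[0,0,0,0,62],[0,0,0,0,58],[0,0,0,0,52],[0,0,0,0,45],[0,0,0,0,45],[0,0,0,0,45],[0,0,0,0,45],[0,0,0,0,45]]'
python3 -m crank '[[0,0,-5,0,45],[0,0,-12,0,45],[0,0,-20,0,45],[0,0,-30,0,45],[0,0,-45,0,45],[0,0,-70,0,45],[0,0,-100,0,45],[0,0,-130,0,45],[0,0,-160,0,45],[0,0,-160,0,45]]' 
python3 d.py 437.3 -330 218 93.8
```

```text
t: 9.6
eef_pos: [437.1, 66.2, 50.4]
tcp_rot: [3.14, 0.0, 1.536]
ft_force: [0.2, 0.9, -0.1]
opening: 0.777
grip_force: 0.0
t: 10.27
eef_pos: [437.1, 66.2, 50.5]
tcp_rot: [3.14, 0.0, 1.536]
ft_force: [-2.1, 0.7, 17.2]
opening: 0.549
grip_force: 30.0
t: 11.1
eef_pos: [438.2, 66.3, 214.7]
tcp_rot: [3.134, -0.0, 1.536]
ft_force: [-0.0, 0.2, -1.2]
opening: 0.544
grip_force: 30.0
shift [-396.    13.    -3.2] turn -5.81
t 11.1 pos [438.2  66.3 214.7] rot [ 1.7955e+02 -1.0000e-02  8.7990e+01] F [-0.   0.2 -1.2] open 51.7 grip 30.0
```

```bash

python3 -m crank '[[-396,13,0,-6,45],[-396,13,0,-6,45],[-396,13,0,-6,45],[-396,13,0,-6,45],[-396,13,0,-6,45],[-396,13,0,-6,45],[-396,13,0,-6,45],[-396,13,0,-6,45],[-396,13,0,-6,45],[-396,13,0,-6,45]]' >/dev/null
python3 -m crank '[[0,0,0,0,45],[0,0,0,0,45],[0,0,0,0,45]]' >/dev/null
python3 d.py 437.3 -330 129 93.8
```

```text
shift [-0.8  1.9 80.3] turn 0.16
t 12.18 pos [ 435.4 -329.4  209.3] rot [-1.7996e+02 -5.0000e-02  9.3960e+01] F [ 0.6  0.4 -0.7] open 51.9 grip 30.0
```

```bash

python3 -m crank '[[0,2,20,0,45],[0,2,40,0,45],[0,2,55,0,45],[0,2,68,0,45],[0,2,76,0,45],[0,2,81,0,45],[0,2,81,0,45],[0,2,81,0,45],[0,2,81,0,45]]'
python3 -m crank '[[0,0,0,0,52],[0,0,0,0,56],[0,0,0,0,60],[0,0,0,0,64],[0,0,0,0,68],[0,0,0,0,75],[0,0,0,0,85],[0,0,0,0,95],[0,0,0,0,95],[0,0,0,0,95]]'
python3 -m crank '[[0,0,-20,0,95],[0,0,-50,0,95],[0,0,-90,0,95],[0,0,-90,0,95],[0,0,-90,0,95]]' >/dev/null
python3 d.py 444.5 -43.3 160 100.8
python3 - <<'E'
from h import *
c=env.read_camera("side");p=proj(c,[430,-190,130])
u,v=p.astype(int);cv2.imwrite("pics/s5.png",cv2.resize(c["img"][max(0,v-75):v+75,max(0,u-100):u+100],(800,600),interpolation=cv2.INTER_CUBIC))
c=env.read_camera("top");cv2.imwrite("pics/t5.png",cv2.resize(c["img"][200:340,80:340],(780,420),interpolation=cv2.INTER_CUBIC))
E
```

```text
t: 12.93
eef_pos: [438.1, -329.9, 129.3]
tcp_rot: [3.141, 0.001, 1.641]
ft_force: [0.2, -0.2, -0.7]
opening: 0.544
grip_force: 30.0
t: 13.77
eef_pos: [437.8, -329.9, 128.7]
tcp_rot: [3.142, 0.0, 1.64]
ft_force: [-0.8, -0.2, 0.2]
opening: 0.976
grip_force: 0.0
shift [286.1  26.   59.7] turn -6.82
t 14.18 pos [ 438.3 -330.3  220.5] rot [179.84   0.18  93.98] F [ 0.2 -0.3 -0. ] open 95.5 grip 0.0
```

View pics/s5.png

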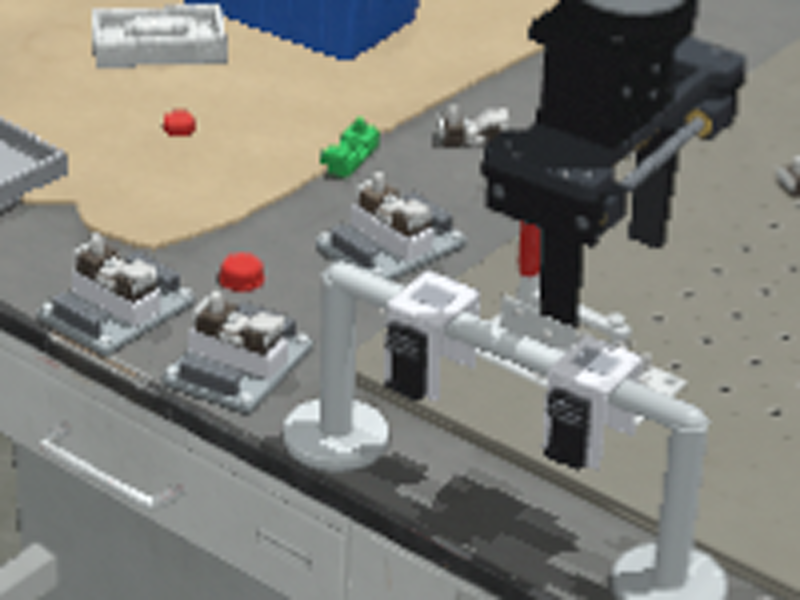

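View pics/t5.png

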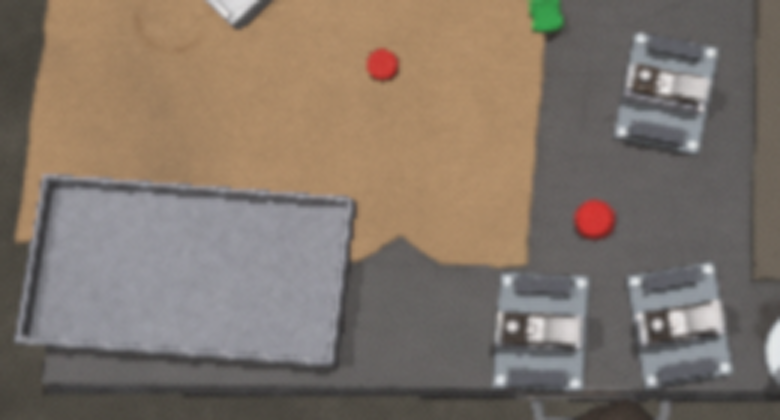

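Both guards hang upright, at (430,310) and (600,380) in the side crop. All three nests hold a block, and the tray is flat with corners (46,178), (352,200), (333,366), (20,341) in the crop. Block C goes first.

```bash

python3 -m crank '[[286,26,0,-7,60],[286,26,0,-7,60],[286,26,0,-7,60],[286,26,0,-7,60],[286,26,0,-7,60],[286,26,0,-7,60],[286,26,0,-7,60],[286,26,60,-7,60],[286,26,60,-7,60],[286,26,60,-7,60]]' >/dev/null
python3 -m crank '[[0,0,0,0,50],[0,0,0,0,50],[0,0,0,0,50]]' >/dev/null
python3 d.py 444.5 -43.3 47 100.8
cat > tray.py <<'E'
from h import *
c=env.read_camera("top")
# tray: inside grey contour via polygon of low-saturation bright-ish region
hsv=cv2.cvtColor(c["img"],cv2.COLOR_BGR2HSV)
m=((hsv[...,1]<60)&(hsv[...,2]>95)).astype(np.uint8)
m[:220]=0;m[345:]=0;m[:,245:]=0;m[:,:60]=0
m=cv2.morphologyEx(m,cv2.MORPH_OPEN,np.ones((5,5)))
k=max(cv2.findContours(m,0,2)[0],key=cv2.contourArea)
r=cv2.approxPolyDP(cv2.convexHull(k),8,True)[:,0].astype(float)
print("px",r.tolist(),"area",cv2.contourArea(k))
P=np.array([onplane(c,p,28)[:2] for p in r])
H=cv2.minAreaRect(np.array([onplane(c,p,20)[:2] for p in k[:,0].astype(float)],np.float32))
print("rim pts",P.round(0).tolist(),"minrect",np.round(H[0],1),np.round(H[1],1),round(H[2],1))
E
python3 tray.py
python3 - <<'E'
from h import *
c=env.read_camera("top")
P=np.array([onplane(c,(x/3+80-.3,y/3+200-.3),28)[:2] for x,y in[(46,178),(352,200),(333,366),(20,341)]])
e=P[0]+P[3]-P[1]-P[2];print(P.round(0).tolist(),P.mean(0).round(1),"len",np.linalg.norm(e)/2,"yaw",np.degrees(np.arctan2(-e[0],e[1])))
E
```

```text
shift [1.000e-01 0.000e+00 1.124e+02] turn 0.13
t 15.37 pos [444.3 -43.3 159.4] rot [1.7993e+02 4.0000e-02 1.0093e+02] F [-0.6  0.5  0.2] open 50.4 grip 0.0
px [[98.0, 263.0], [197.0, 266.0], [190.0, 320.0], [90.0, 314.0]] area 5309.5
rim pts [[540.0, 442.0], [537.0, 214.0], [412.0, 223.0], [423.0, 449.0]] minrect [481.1 333.5] [233.7 132.1] 86.4
[[550.0, 450.0], [536.0, 214.0], [408.0, 221.0], [424.0, 457.0]] [479.5 335.5] len 236.31843934740832 yaw -3.6316343163818883
```

```bash

python3 -m crank '[[0,0,40,0,50],[0,0,75,0,50],[0,0,95,0,50],[0,0,108,0,50],[0,0,112,0,50],[0,0,112,0,50],[0,0,112,0,50],[0,0,112,0,40],[0,0,112,0,32],[0,0,112,0,26]]' 
python3 -m crank '[[0,0,0,0,18],[0,0,0,0,15],[0,0,0,0,15],[0,0,0,0,15],[0,0,0,0,15]]'
python3 -m crank '[[0,0,-5,0,15],[0,0,-15,0,15],[0,0,-40,0,15],[0,0,-70,0,15],[0,0,-100,0,15],[0,0,-100,0,15],[0,0,-100,0,15]]' 
python3 d.py 484 407 148 86.5
```

```text
t: 16.3
eef_pos: [444.2, -42.9, 47.4]
tcp_rot: [3.14, 0.001, 1.762]
ft_force: [0.0, -0.3, 0.1]
opening: 0.371
grip_force: 0.0
t: 16.72
eef_pos: [444.1, -42.9, 47.0]
tcp_rot: [3.141, 0.0, 1.762]
ft_force: [0.0, 0.1, 6.1]
opening: 0.26
grip_force: 30.0
t: 17.3
eef_pos: [444.3, -42.9, 147.9]
tcp_rot: [3.139, 0.001, 1.762]
ft_force: [-0.1, 0.5, -0.6]
opening: 0.267
grip_force: 30.0
shift [ 4.341e+02  1.247e+02 -3.000e-01] turn 14.48
t 17.3 pos [444.3 -42.9 147.9] rot [1.7983e+02 8.0000e-02 1.0098e+02] F [-0.1  0.5 -0.6] open 25.4 grip 30.0
```

```bash

python3 -m crank '[[434,125,0,14.5,15],[434,125,0,14.5,15],[434,125,0,14.5,15],[434,125,0,14.5,15],[434,125,0,14.5,15],[434,125,0,14.5,15],[434,125,0,14.5,15],[434,125,0,14.5,15],[434,125,0,14.5,15],[434,125,0,14.5,15]]' >/dev/null
python3 -m crank '[[30,0,0,0,15],[30,0,0,0,15],[30,0,0,0,15],[30,0,0,0,15],[30,0,0,0,15]]' >/dev/null
python3 d.py 484 407 33 86.5
python3 - <<'E'
from h import *
c=env.read_camera("top");cv2.imwrite("pics/t6.png",cv2.resize(c["img"][200:345,60:280],(800,527),interpolation=cv2.INTER_CUBIC))
E
```

```text
shift [ 19.8   1.5 112.8] turn -0.08
t 18.55 pos [481.4 387.4 145.9] rot [-1.7993e+02  7.0000e-02  8.6420e+01] F [-0.1 -0.1 -0.3] open 25.3 grip 30.0
```

View pics/t6.png

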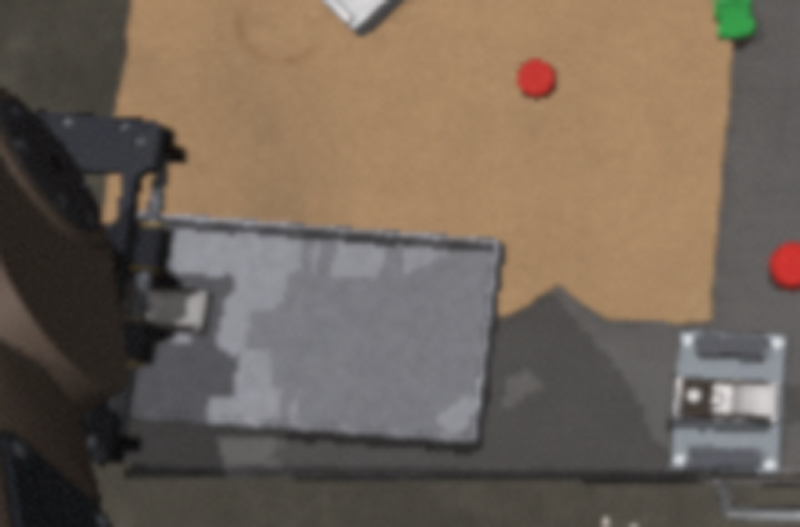

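The tray's right corners are at crop (499,243) and (478,443), so it hasn't moved. Lowering the block near its left end.

```bash

python3 -m crank '[[18,1,30,0,15],[18,1,60,0,15],[18,1,85,0,15],[18,1,100,0,15],[18,1,108,0,15],[18,1,113,0,15],[18,1,113,0,15],[18,1,113,0,15],[18,1,113,0,15]]'
python3 -m crank '[[0,0,0,0,28],[0,0,0,0,32],[0,0,0,0,38],[0,0,0,0,45],[0,0,0,0,50],[0,0,0,0,50],[0,0,-20,0,50],[0,0,-60,0,50],[0,0,-110,0,50],[0,0,-110,0,50]]'
python3 d.py 437.3 65.5 145 88
```

```text
t: 19.35
eef_pos: [484.2, 406.7, 34.8]
tcp_rot: [3.14, -0.001, 1.509]
ft_force: [0.5, 0.1, -0.0]
opening: 0.261
grip_force: 30.0
t: 20.18
eef_pos: [485.3, 407.8, 149.7]
tcp_rot: [3.135, -0.005, 1.51]
ft_force: [0.3, -0.5, 1.3]
opening: 0.523
grip_force: 0.0
shift [-344.7  -27.     2.9] turn -1.51
t 20.18 pos [485.3 407.8 149.7] rot [179.63  -0.28  86.49] F [ 0.3 -0.5  1.3] open 49.7 grip 0.0
```

```bash

python3 -m crank '[[-345,-27,0,-1.5,50],[-345,-27,0,-1.5,50],[-345,-27,0,-1.5,50],[-345,-27,0,-1.5,50],[-345,-27,0,-1.5,50],[-345,-27,0,-1.5,50],[-345,-27,0,-1.5,50],[-345,-27,0,-1.5,50],[-345,-27,0,-1.5,50],[-345,-27,0,-1.5,50]]' >/dev/null
python3 -m crank '[[0,0,0,0,50],[0,0,0,0,50],[0,0,0,0,50]]' >/dev/null
python3 d.py 437.3 65.5 47 88
python3 tray.py
python3 - <<'E'
from h import *
c=env.read_camera("top");cv2.imwrite("pics/t7.png",cv2.resize(c["img"][200:345,60:320],(800,446),interpolation=cv2.INTER_CUBIC))
E
```

```text
shift [ 0.7  1.6 96.6] turn 0.06
t 21.27 pos [435.7  64.9 143.6] rot [179.99   0.    88.06] F [ 0.8  0.  -0.8] open 49.8 grip 0.0
px [[98.0, 263.0], [197.0, 266.0], [185.0, 320.0], [90.0, 314.0]] area 5207.5
rim pts [[540.0, 442.0], [537.0, 214.0], [412.0, 234.0], [423.0, 449.0]] minrect [481.2 334.3] [231.9 132. ] 86.4
```

View pics/t7.png

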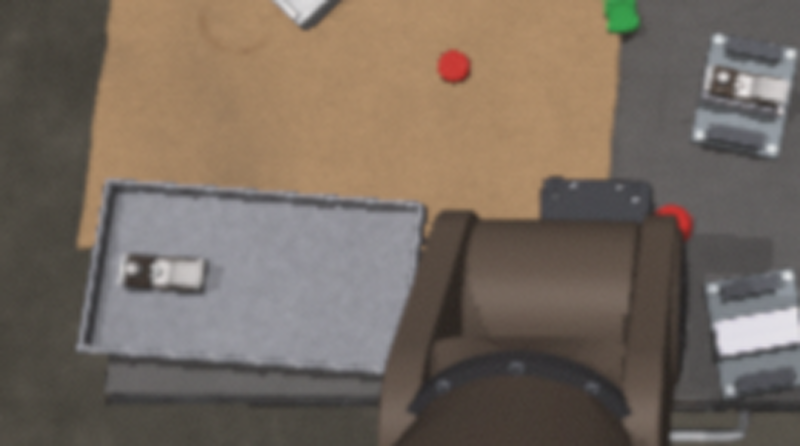

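Block C stands in the tray at crop (165,272), the tray is where it was, and nest C is empty. Block B is next.

```bash

python3 -m crank '[[1,1,40,0,50],[1,1,70,0,50],[1,1,90,0,50],[1,1,97,0,50],[1,1,97,0,50],[1,1,97,0,50],[1,1,97,0,50],[1,1,97,0,40],[1,1,97,0,32],[1,1,97,0,26]]' 
python3 -m crank '[[0,0,0,0,18],[0,0,0,0,15],[0,0,0,0,15],[0,0,0,0,15],[0,0,0,0,15]]'
python3 -m crank '[[0,0,-5,0,15],[0,0,-15,0,15],[0,0,-40,0,15],[0,0,-70,0,15],[0,0,-100,0,15],[0,0,-100,0,15],[0,0,-100,0,15]]' 
python3 d.py 475 263 148 86.5
```

```text
t: 22.2
eef_pos: [436.9, 64.8, 47.3]
tcp_rot: [3.14, 0.0, 1.536]
ft_force: [1.4, 0.0, 0.3]
opening: 0.372
grip_force: 0.0
t: 22.62
eef_pos: [436.8, 64.8, 46.9]
tcp_rot: [3.141, 0.0, 1.536]
ft_force: [-1.2, -0.1, 7.0]
opening: 0.261
grip_force: 30.0
t: 23.2
eef_pos: [437.0, 64.8, 147.9]
tcp_rot: [3.138, -0.0, 1.536]
ft_force: [-0.4, -0.1, -1.5]
opening: 0.261
grip_force: 30.0
shift [199.4  31.    0. ] turn 1.48
t 23.2 pos [437.   64.8 147.9] rot [179.81  -0.    87.98] F [-0.4 -0.1 -1.5] open 24.8 grip 30.0
```

```bash

python3 -m crank '[[199,31,0,1.5,15],[199,31,0,1.5,15],[199,31,0,1.5,15],[199,31,0,1.5,15],[199,31,0,1.5,15],[199,31,0,1.5,15],[199,31,0,1.5,15],[199,31,0,1.5,15],[199,31,0,1.5,15]]' >/dev/null
python3 d.py 475 263 33 86.5; python3 tray.py
```

```text
shift [  1.6   1.  112.9] turn -0.07
t 23.95 pos [474.1 261.6 145.9] rot [-1.7991e+02  5.0000e-02  8.6430e+01] F [ 0.7  0.8 -1. ] open 24.8 grip 30.0
px [[195.0, 265.0], [191.0, 318.0], [174.0, 320.0], [172.0, 269.0]] area 1046.0
rim pts [[539.0, 219.0], [416.0, 221.0], [411.0, 259.0], [529.0, 272.0]] minrect [474.7 244.4] [130.3  56.7] 0.9
```

The tray's right edge is unchanged. Placing.

```bash

python3 -m crank '[[2,1,30,0,15],[2,1,60,0,15],[2,1,85,0,15],[2,1,100,0,15],[2,1,108,0,15],[2,1,114,0,15],[2,1,114,0,15],[2,1,114,0,15],[2,1,114,0,15]]'
python3 -m crank '[[0,0,0,0,28],[0,0,0,0,32],[0,0,0,0,38],[0,0,0,0,45],[0,0,0,0,50],[0,0,0,0,50],[0,0,-20,0,50],[0,0,-60,0,50],[0,0,-110,0,50],[0,0,-110,0,50]]'
python3 d.py 631.3 -29 145 80
```

```text
t: 24.75
eef_pos: [476.1, 264.5, 33.4]
tcp_rot: [3.14, -0.001, 1.509]
ft_force: [-0.8, -0.3, -0.3]
opening: 0.259
grip_force: 30.0
t: 25.58
eef_pos: [477.3, 265.4, 148.0]
tcp_rot: [3.135, -0.003, 1.509]
ft_force: [-0.3, 0.5, -0.3]
opening: 0.524
grip_force: 0.0
shift [-284.4  171.7    3.3] turn 6.49
t 25.58 pos [477.3 265.4 148. ] rot [179.63  -0.18  86.49] F [-0.3  0.5 -0.3] open 49.9 grip 0.0
```

```bash

python3 -m crank '[[-284,172,0,6.5,50],[-284,172,0,6.5,50],[-284,172,0,6.5,50],[-284,172,0,6.5,50],[-284,172,0,6.5,50],[-284,172,0,6.5,50],[-284,172,0,6.5,50],[-284,172,0,6.5,50],[-284,172,0,6.5,50],[-284,172,0,6.5,50]]' >/dev/null
python3 -m crank '[[0,0,0,0,50],[0,0,0,0,50],[0,0,0,0,50]]' >/dev/null
python3 d.py 631.3 -29 47 80
python3 tray.py
```

```text
shift [-0.6  2.  95.7] turn 0.07
t 26.67 pos [629.5 -28.1 142.7] rot [-179.99    0.     80.07] F [ 0.3  0.6 -0. ] open 49.9 grip 0.0
px [[98.0, 263.0], [195.0, 265.0], [193.0, 303.0], [96.0, 288.0]] area 2839.0
rim pts [[540.0, 442.0], [539.0, 219.0], [451.0, 218.0], [482.0, 441.0]] minrect [500.4 332.1] [233.9  94.3] 86.2
```

```bash

python3 -m crank '[[-1,2,40,0,50],[-1,2,70,0,50],[-1,2,90,0,50],[-1,2,96,0,50],[-1,2,96,0,50],[-1,2,96,0,50],[-1,2,96,0,50],[-1,2,96,0,40],[-1,2,96,0,32],[-1,2,96,0,26]]' 
python3 -m crank '[[0,0,0,0,18],[0,0,0,0,15],[0,0,0,0,15],[0,0,0,0,15],[0,0,0,0,15]]'
python3 -m crank '[[0,0,-5,0,15],[0,0,-15,0,15],[0,0,-40,0,15],[0,0,-70,0,15],[0,0,-100,0,15],[0,0,-100,0,15],[0,0,-100,0,15]]' 
python3 d.py 481 336 148 86.5
```

```text
t: 27.55
eef_pos: [632.0, -30.9, 47.5]
tcp_rot: [3.14, 0.0, 1.396]
ft_force: [0.2, -0.1, -0.6]
opening: 0.372
grip_force: 0.0
t: 27.97
eef_pos: [631.8, -30.9, 46.9]
tcp_rot: [3.141, 0.0, 1.396]
ft_force: [-0.8, -0.5, 4.4]
opening: 0.236
grip_force: 30.0
t: 28.55
eef_pos: [632.3, -30.9, 148.9]
tcp_rot: [3.138, -0.0, 1.396]
ft_force: [-0.7, -0.0, -1.5]
opening: 0.237
grip_force: 30.0
shift [ 3.349e+02 -2.128e+02  1.000e-01] turn -6.52
t 28.55 pos [632.3 -30.9 148.9] rot [179.79  -0.    79.98] F [-0.7 -0.  -1.5] open 22.5 grip 30.0
```

```bash

python3 -m crank '[[335,-213,0,-6.5,15],[335,-213,0,-6.5,15],[335,-213,0,-6.5,15],[335,-213,0,-6.5,15],[335,-213,0,-6.5,15],[335,-213,0,-6.5,15],[335,-213,0,-6.5,15],[335,-213,0,-6.5,15],[335,-213,0,-6.5,15],[335,-213,0,-6.5,15]]' >/dev/null
python3 -m crank '[[0,0,0,0,15],[0,0,0,0,15],[0,0,0,0,15]]' >/dev/null
python3 d.py 480 336 33 86.5
python3 - <<'E'
from h import *
c=env.read_camera("top");cv2.imwrite("pics/t8.png",cv2.resize(c["img"][240:340,70:230],(800,500),interpolation=cv2.INTER_CUBIC))
E
```

```text
shift [  0.5   0.  112.9] turn -0.01
t 29.63 pos [480.1 335.6 145.9] rot [-1.7994e+02  5.0000e-02  8.6490e+01] F [ 0.2 -0.2 -0.7] open 22.6 grip 30.0
```

View pics/t8.png

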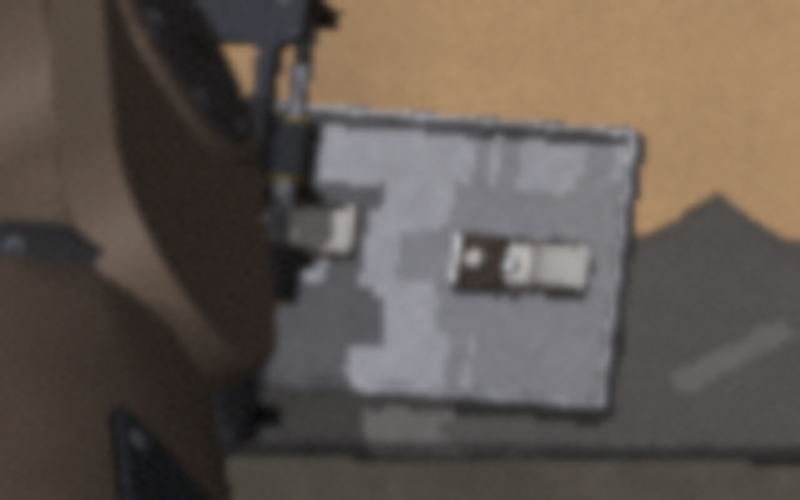

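Block B stands well at crop (520,265), and the tray's right corners are unmoved. I check the gap between the two placed blocks before lowering.

```bash
python3 - <<'E'
from h import *
c=env.read_camera("top")
a=onplane(c,(127.3-.3,289),11+14);b=onplane(c,(160.6-.4,293),11+14);print(a,b,(a+b)/2)
E
```

```text
[481.17135699 371.99029636  25.        ] [472.91473647 295.6175675   25.        ] [477.04304673 333.80393193  25.        ]
```

```bash

python3 -m crank '[[-2,0,30,0,15],[-2,0,60,0,15],[-2,0,85,0,15],[-2,0,98,0,15],[-2,0,108,0,15],[-2,0,114,0,15],[-2,0,114,0,15],[-2,0,114,0,15],[-2,0,114,0,15]]'
python3 -m crank '[[0,0,0,0,28],[0,0,0,0,32],[0,0,0,0,38],[0,0,0,0,45],[0,0,0,0,50],[0,0,0,0,50],[0,0,-20,0,50],[0,0,-60,0,50],[0,0,-110,0,50],[0,0,-110,0,50]]'
python3 -m crank '[[-300,100,-40,0,50],[-300,100,-40,0,50],[-300,100,-40,0,50],[-300,100,-40,0,50],[-300,100,-40,0,50],[-300,100,-40,0,50],[-300,100,-40,0,50],[-300,100,-40,0,50],[-300,100,-40,0,50],[-300,100,-40,0,50]]'
python3 -m crank '[[0,0,0,0,50],[0,0,0,0,50],[0,0,0,0,50],[0,0,0,0,50]]' >/dev/null
python3 - <<'E'
from h import *
o=np.zeros((600,800,3),np.uint8)
c=env.read_camera("top")["img"];o[:300]=cv2.resize(c[230:335,80:360],(800,300),interpolation=cv2.INTER_CUBIC)
c=env.read_camera("side")["img"];o[300:]=cv2.resize(c[200:350,180:580],(800,300),interpolation=cv2.INTER_CUBIC)
cv2.imwrite("pics/f9.png",o)
E
```

```text
t: 30.48
eef_pos: [480.6, 334.1, 33.2]
tcp_rot: [3.141, -0.001, 1.509]
ft_force: [-0.3, -0.0, -0.6]
opening: 0.238
grip_force: 30.0
t: 31.32
eef_pos: [481.8, 335.2, 148.4]
tcp_rot: [3.135, -0.004, 1.509]
ft_force: [0.7, 0.5, 0.7]
opening: 0.523
grip_force: 0.0
t: 32.15
eef_pos: [561.6, 27.4, 182.4]
tcp_rot: [3.142, -0.0, 1.507]
ft_force: [0.5, 0.2, 0.4]
opening: 0.526
grip_force: 0.0
```

View pics/f9.png

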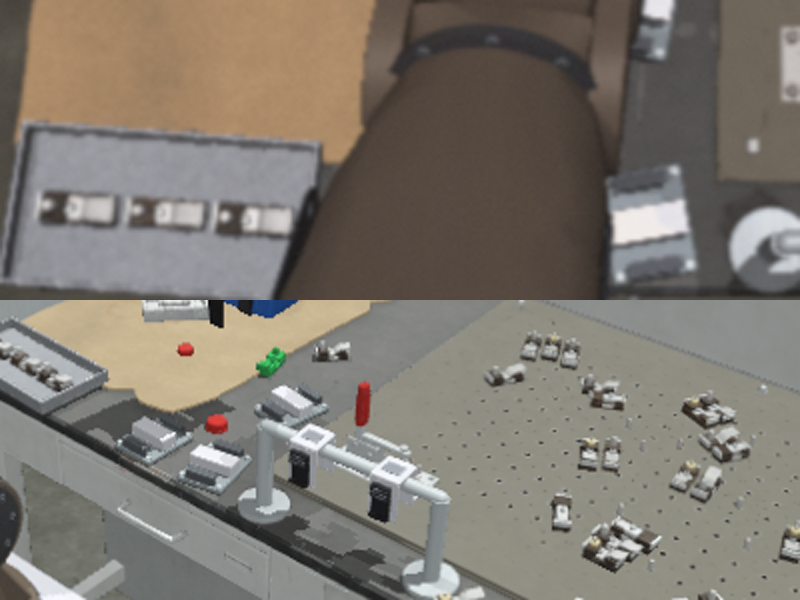

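The three blocks stand upright in the tray at (78,208), (167,213) and (255,218). The nests are empty, both guards hang on the bar at (310,455) and (390,490), and the cap is in place. The arm is clear at z = 182 mm, so I'm handing in.

```bash
python3 -c "
from cell import env
print(env.job_done())"
```

```text
the job is handed in; nothing more can be done
None
```

I handed the job in at about 32 s of robot time: the final pictures show both guards present hanging upright on the rail, all three blocks upright in the tray, and the cap and green look-alike in place; no verdict was returned.

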